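Issue one mounting plate from a bench drawer

ROBOT

A 7-joint arm with a two-finger parallel gripper is mounted at the origin on a cart in front of the work surface, level with it; the furniture and walls round the work are solid. World frame = base frame: x ahead of the robot, y to its left, z up, the work surface at z = 0. Lengths are in m, angles in rad, forces in N, time in s.
With the tool pointing down it reaches from about 0.4 to 0.85 m from the base axis. Payload 10.4 kg.
Tool frame: the origin (TCP) lies between the finger pads; the fingertips stand 14 mm ahead of it and the grasp point (between the pads) lies 5 mm behind it (r.finger_overhang is the z of the fingertips in the tool frame, in m); z points along the fingers, y is the line along which they close (so a half turn about z gives the same grasp; the last joint's range is limited). The gripper opens to 87 mm and grips with 3 to 60 N. Pads are 19 mm wide; open, the fingers measure 117 mm over their backs; the gripper's body (75 mm by 190 mm) begins 51 mm behind the grasp point.
Start: joints at [-1.235, 0.332, -0.065, 1.46, 0.022, 1.35, -0.088], TCP at [0.219, 0.585, 0.237] pointing down, gripper open.
Joint ranges: [-2.6, 2.6], [-0.5, 2.12], [-1.47, 1.34], [0.16, 2.42], [-1.27, 4.41], [0.06, 2.06], [-2.6, 2.6]. Speed limits (rad/s): [2.22, 2.22, 2.79, 2.79, 3.14, 3.14, 3.14].

INTERFACE

Orientations are given as a unit quaternion [x, y, z, w].
In Python, from bench import r, optics gives the robot as it stands.
- The arm moves only by the shell command python3 -m pendant 'ROWS' [FORCE]. ROWS is JSON, a list of rows, each a list of 7 numbers: the closure, from -1 (fully open) to 1 (shut), then the shift along the tool's x, y, z scaled (see below), then the turn, a rotation vector about the tool's x, y, z scaled (see below). In form: [[grip, x, y, z, rx, ry, rz], ...]. A call has 1 to 8 rows; each row is the pose to reach, as a shift and turn from the pose commanded when the call began, along the tool's axes at that moment; what a row does not reach only later rows make up. The controller multiplies each number of a shift by 0.3 m and each number of a turn by 120 degrees. A row lasts 1/8 s, in which the tool goes at most 62.5 mm and 10.7 degrees, less where a joint would pass 70% of its speed; a pose out of reach is approached as far as the arm can. A call with a number of a shift or a turn outside -1 to 1 is refused whole. A call with a gripper value outside its range is refused whole. The fingers move at their own pace and stop on an object; FORCE is the grip in N (left out, the last holds). Time passes only in rows, so rows that repeat a pose let the fingers close. It gives the time, the measured TCP pose, the force, the opening and the grip force at its end, in the units of the state.
- r.read_state(): the state, without advancing time (a new reading comes with each control period).
- optics.camera(name): name is "side" or "top" or "wrist"; returns a dict with "pixels" (384x512x3 uint8, red, green, blue), "vfov" (degrees; the focal length in pixels is half the picture's height over the tangent of half this angle, whatever the lens; pixels are square), "cx", "cy" (the principal point, pixels), "rvec" (rotation vector, rad) and "tvec" (3), from world to camera coordinates, as OpenCV has them. Camera axes: x right, y down, z forward; pixel columns grow to the right and rows downward; lengths in m; the calibration is good to about 2 mm. A picture is of the moment at which its call begins. There is no depth.
- r.close_job(): hands the job in; it is judged then, once.
The state is a dict: "time": time; "joint_positions": joint angles; "joint_vel": joint speeds; "joint_torque": joint torques, N m; "ee_pos": TCP position; "eef_rot": TCP orientation; "ft_force": force on the tool from outside, world axes, zero at the start; "torque": the same for the moment, N m; "width": finger opening in m; "grip_force": force on a finger pad.
Only numpy, scipy, OpenCV 4.12 (cv2) and the standard library are available. Lean on these libraries where they do the work, as an engineer would, in place of code of your own. Each camera call takes 0.05 s, during which the arm holds its last target. There are 200 camera calls.

TASK

Pull the upper drawer of the small cabinet out, past its part-way catch, right up to its end stop, and hold it there with a light steady pull for a moment, without straining the stop. Then take just the top plate from the stack in the drawer and lay it flat in the empty tray on the left. Leave the drawer fully out, the other plates in it, and everything else where it stands.

Things in the scene. Friction and masses are not known exactly. Their poses are not given: they have to be found in the camera images.
- cabinet: Grey steel bench-top cabinet, two stacked white drawer fronts, fixed; 240 mm wide (its y), 132 mm high, 236 mm deep. Origin: on the bench, midway along the foot of its drawer fronts; -x points out of the front, towards the robot. Things stand on its top from 70 mm behind the front. Only the upper drawer opens; the lower is a dummy.
- drawer (a joint): Travel (m) of the upper drawer, 0 shut, growing along the cabinet's -x; may start 10 mm ajar. Friction 2 N; stays where left. A sprung catch near 70 mm resists with up to 10 N in all over 10 mm, then snaps past: not the stop. The end stop, met between 125 and 165 mm, other each time, is firm rubber (under 1 mm of give at 10 N): hold at least 3 N on it for 0.2 s, never over 40 N.
- drawer_handle (a point): Middle of the upper drawer's handle: a level round steel bar, 10 mm thick, 90 mm long along the cabinet's y, axis 43 mm out from the drawer front (38 mm clear behind it), 96 mm above the bench and 36 mm below the cabinet's top. The lower drawer's bar is the same, 61 mm below. Can be pinched from above, one finger behind the bar.
- end_stop: The fixed end stop, hidden inside the cabinet, set to another place each time. A lug at the back of the drawer meets its rubber buffer. Origin: middle of the buffer's far face; axes as the cabinet's. At contact, drawer_floor lies at x = -192 mm in this frame.
- drawer_floor (a point): Point on the upper drawer's inner floor, midway across, at the inner side of its front panel; x points to the drawer's back, axes as the cabinet's. The floor is 78 mm above the bench. Inside 200 mm wide, 209 mm long; front panel 45 mm above the floor, side walls 34 mm.
- plate_top: Top one of three loose equal plates, aluminium, 84 (its x) by 60 (its y) by 10 mm thick, 0.1 to 0.2 kg; the holes are only drawn (solid). Origin: centre of its underside. The stack lies flat on the drawer's floor near the front, about square to it, 45 mm or more clear of the side walls, and comes out with the drawer. Plates are within 2 mm of flush: grip only the upper 10 mm.
- plate_mid: Middle plate, same size; origin centre of its underside. Stays in the drawer.
- plate_low: Lowest plate, same size; origin centre of its underside, on the drawer's floor. Stays in the drawer.
- tray: Empty shallow steel tray, fixed, to the left of the cabinet; outside 160 mm (its x) by 140 mm (its y) by 22 mm high, walls and floor 3 mm thick. Origin: centre of its underside, on the bench.
- threadlock: Small black bottle with a white ribbed cap, 38 mm wide, 118 mm high, loose bystander to the left of the cabinet. Origin: centre of its underside.
- grease_tub: White tub with a blue lid, 68 mm wide, 53 mm high, loose bystander to the right of the cabinet. Origin: centre of its underside.
- relay_0: Small black relay, 29x29x39 mm, loose bystander between the tray and the drawer's path; the open drawer passes above it. Origin: centre of its underside.

How it is judged:
By the outcome, as a careful person would: the job done as asked, in the order asked, and still so for the second after the job is handed in, with the robot touching nothing.
It also fails if it takes over 58 s, if anything falls off the work surface, if the arm or the gripper's body presses on something with over 40 N, if the wrist force passes 120 N, or if a joint passes its speed limit or range.

## Working session

There is one attempt and no reset: what is moved stays moved. The work goes in short steps, Python scripts to look and compute and a shell command to move; the robot and the scene stay as the last step left them, time stands still between calls to the robot, and variables do not carry over. Pictures are saved under pics/ and viewed, at most 10 in all, crops included, and the job is handed in when it is done.

```bash
mkdir -p pics; ls
cat > h.py <<'E'
import numpy as np, cv2
from bench import r, optics
from scipy.spatial.transform import Rotation as R
def cam(n,save=None):
    c=optics.camera(n)
    if save: cv2.imwrite(save,c["pixels"][:,:,::-1])
    return c
def K(c):
    f=c["pixels"].shape[0]/2/np.tan(np.radians(c["vfov"])/2)
    return np.array([[f,0,c["cx"]],[0,f,c["cy"]],[0,0,1]])
def ray(c,u,v):
    M=R.from_rotvec(c["rvec"]).as_matrix()
    return -M.T@np.array(c["tvec"]), M.T@np.linalg.inv(K(c))@np.array([u,v,1.])
def onz(c,u,v,z):
    o,d=ray(c,u,v); return o+d*(z-o[2])/d[2]
def tri(rays):
    A=np.zeros((3,3));b=np.zeros(3)
    for o,d in rays:
        d=d/np.linalg.norm(d);P=np.eye(3)-np.outer(d,d);A+=P;b+=P@o
    x=np.linalg.solve(A,b)
    return x,[np.linalg.norm(np.cross(x-o,d/np.linalg.norm(d))) for o,d in rays]
def proj(c,p):
    M=R.from_rotvec(c["rvec"]).as_matrix();q=K(c)@(M@np.array(p)+np.array(c["tvec"]));return q[:2]/q[2]
def go(p,q=None):
    """rows' units for going to world p (and rotation q) from current measured pose"""
    s=r.read_state();T=R.from_quat(s["eef_rot"])
    a=T.inv().apply(np.array(p)-s["ee_pos"])/.3
    b=(T.inv()*q).as_rotvec()/np.radians(120) if q is not None else np.zeros(3)
    return np.round(a,4),np.round(b,4)
E
python3 - <<'E'
from h import *
ims=[cam(n) for n in("side","top")]
cv2.imwrite("pics/a.png",np.hstack([cv2.resize(c["pixels"][:,:,::-1],(512,384)) for c in ims])[:, :])
for n,c in zip(("side","top"),ims):
    cv2.imwrite(f"pics/{n}0.png",cv2.resize(c["pixels"][:,:,::-1],(800,600),interpolation=cv2.INTER_CUBIC))
    print(n,c["vfov"],c["cx"],c["cy"],ray(c,256,192))
s=r.read_state();print(s)
E
```

```text
pics
side 55.266930724867876 255.55643779338237 189.08402130170865 (array([0.5226128 , 0.78994023, 0.60162381]), array([ 0.11167512, -0.84066797, -0.52997237]))
top 46.96292504080891 264.75831752673145 184.879536440511 (array([ 0.38628968, -0.03138398,  1.37263646]), array([ 0.18137679,  0.01658558, -0.98360544]))
{'time': 0.1, 'joint_positions': array([-1.23462089,  0.33280148, -0.06469875,  1.46089048,  0.02158379,
        1.34990148, -0.08853435]), 'joint_vel': array([ 0.00018833, -0.00258803,  0.0005556 , -0.0008181 ,  0.00058621,
        0.00046468,  0.00018627]), 'joint_torque': array([ 1.00921388e-03, -6.24533987e+01,  2.46021064e-02, -3.90719783e+01,
       -6.13882206e-02,  3.66321404e-02,  8.79807340e-05]), 'ee_pos': array([0.21933295, 0.58488169, 0.23582215]), 'eef_rot': array([ 1.78436548e-01,  9.83951204e-01, -6.46227246e-04, -9.41877114e-05]), 'ft_force': array([ 0.625788  ,  0.17678961, -0.10024687]), 'torque': array([ 0.0066782 , -0.01302565, -0.0086926 ]), 'grip_force': 0.0, 'width': 0.08694041714677989}
```

View pics/side0.png

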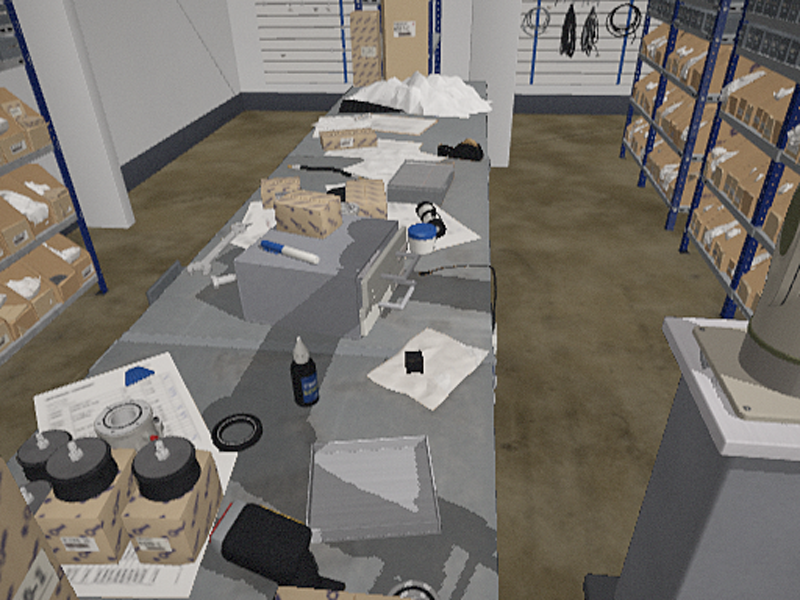

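View pics/top0.png

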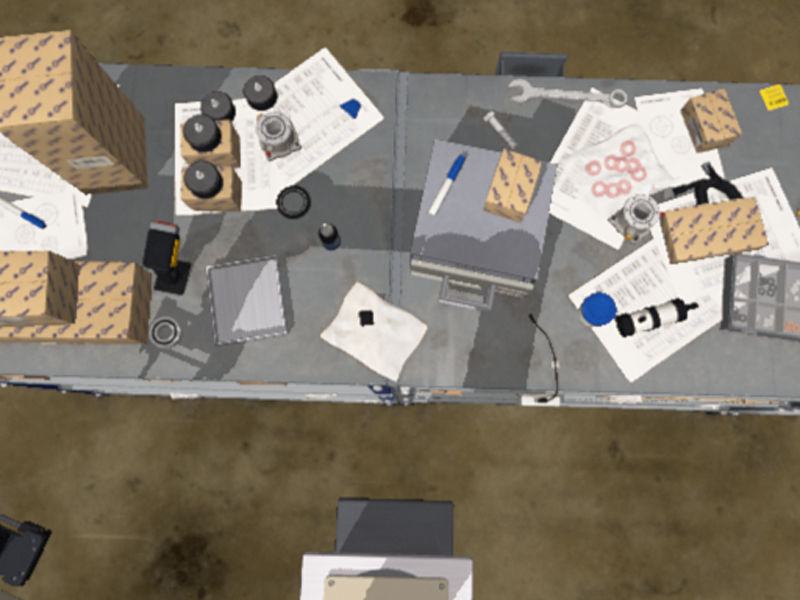

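The side view shows the cabinet's left face and front at (235–410, 215–335), with the handles near (400, 290). The relay is at (414, 361), the bottle at (304, 375) and the tray at about (312–440, 437–540). In the top view the cabinet front runs from (411, 268) to (535, 290), with the upper bar near (441–490, 302). The tray is at (207–290, 257–343), the relay at (366, 318) and the tub at (598, 309).

```bash
cat > m.py <<'E'
from h import *
s=.64
c=cam("top");d=cam("side")
a=c["pixels"][155:200,255:350,::-1]; b=d["pixels"][140:220,215:275,::-1]
A=cv2.resize(a,None,fx=6,fy=6,interpolation=cv2.INTER_CUBIC);B=cv2.resize(b,None,fx=3.75,fy=3.75,interpolation=cv2.INTER_CUBIC)
C=np.zeros((600,800,3),np.uint8);C[:270,:570]=A;C[300:600,:225]=B
C[300:600,260:260+540]=cv2.resize(c["pixels"][155:225,125:251,::-1],(540,300))
cv2.imwrite("pics/crop1.png",C)
for n,u,v,z in [("fl",411,268,.132),("fr",535,290,.132),("bl",437,140,.132),("br",555,163,.132),("hl",441,298,.096),("hr",490,306,.096),("tray",207,264,.022),("t",283,257,.022),("t",290,335,.022),("t",213,343,.022),("relay",366,318,.039),("bottle",328,236,.118),("tub",598,309,.053)]:
    print(n,onz(c,u*s,v*s,z).round(3))
E
python3 m.py
```

```text
fl [ 0.676 -0.029  0.132]
fr [ 0.641 -0.257  0.132]
bl [ 0.929 -0.072  0.132]
br [ 0.889 -0.297  0.132]
hl [ 0.628 -0.087  0.096]
hr [ 0.615 -0.179  0.096]
tray [0.698 0.38  0.022]
t [0.716 0.229 0.022]
t [0.559 0.205 0.022]
t [0.539 0.355 0.022]
relay [0.595 0.056 0.039]
bottle [0.736 0.129 0.118]
tub [ 0.623 -0.394  0.053]
```

View pics/crop1.png

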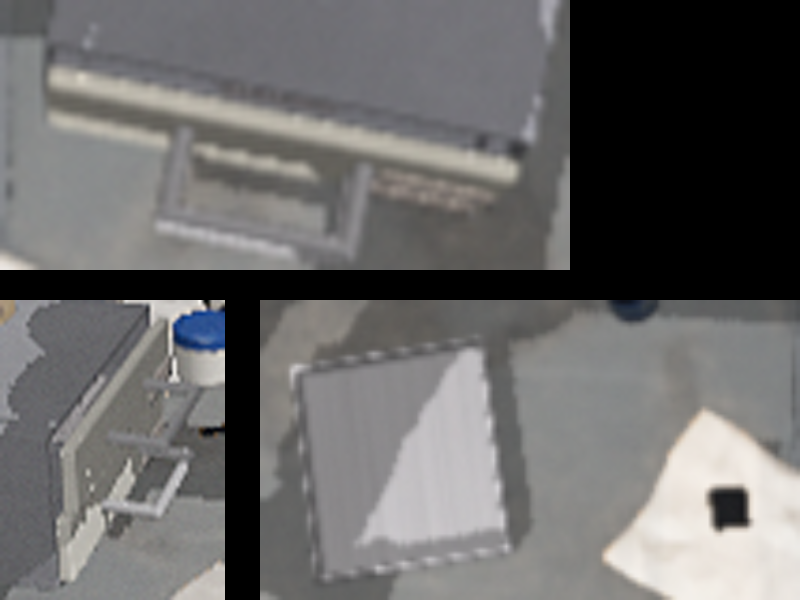

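The top crop shows the upper bar from about full-image pixel (282, 192) to (314, 196). The side crop shows it from (265, 181) to (268, 163.5), with a second, brighter bar below it. The drawer seems slightly ajar.

```bash
python3 - <<'E'
from h import *
c=cam("top");d=cam("side");w=cam("wrist")
for a,b in (((282.2,192),(265.1,181.3)),((313.7,196.3),(267.8,163.5))):
    print(tri([ray(c,*a),ray(d,*b)]))
s=r.read_state();T=R.from_quat(s["eef_rot"]);o,v=ray(w,256,192)
print("wristcam in tool",T.inv().apply(o-s["ee_pos"]),T.inv().apply(v),w["vfov"])
M=R.from_rotvec(w["rvec"]).as_matrix();print((T.inv().as_matrix()@M.T).round(2))
E
python3 -m pendant '[[0.35,-0.94,-0.71,-0.4,0,0,0.65],[0.35,-0.94,-0.71,-0.4,0,0,0.65],[0.35,-0.94,-0.71,-0.4,0,0,0.65],[0.35,-0.94,-0.71,-0.4,0,0,0.65],[0.35,-0.94,-0.71,-0.4,0,0,0.65],[0.35,-0.94,-0.71,-0.4,0,0,0.65],[0.35,-0.94,-0.71,-0.4,0,0,0.65],[0.35,-0.94,-0.71,-0.4,0,0,0.65]]' 20
python3 - <<'E'
from h import *
print(go([.56,-.12,.35],R.from_matrix(np.array([[-.152,.988,0],[-.988,-.152,0],[0,0,-1]]).T.T)))
E
```

```text
(array([ 0.61920401, -0.08711246,  0.08657892]), [np.float64(0.006353483694763201), np.float64(0.006353483694763208)])
(array([ 0.61422519, -0.17982817,  0.09289074]), [np.float64(6.993079623602511e-05), np.float64(6.993079623630854e-05)])
wristcam in tool [ 0.07355024 -0.00029577 -0.14807965] [-0.26142675  0.00657683  0.96525639] 58.58745523843787
[[-0.   -0.96 -0.27]
 [ 1.   -0.   -0.  ]
 [ 0.   -0.27  0.96]]
time: 1.35
ee_pos: [0.4091, 0.2861, 0.357]
eef_rot: [0.76, 0.65, 0.0, -0.0]
ft_force: [-0.5, 0.3, 0.5]
width: 0.0287
grip_force: 0.0Traceback (most recent call last):
  File "<stdin>", line 2, in <module>
  File "scipy/spatial/transform/_rotation.pyx", line 1143, in scipy.spatial.transform._rotation.Rotation.from_matrix
ValueError: Non-positive determinant (left-handed or null coordinate frame) in rotation matrix 0: [[-0.152  0.988  0.   ]
 [-0.988 -0.152  0.   ]
 [ 0.     0.    -1.   ]].
```

```bash
cat >> h.py <<'E'
def down(yaw_y):
    """tool down, tool y at given world azimuth (rad)"""
    y=np.array([np.cos(yaw_y),np.sin(yaw_y),0]);z=np.array([0,0,-1.])
    return R.from_matrix(np.column_stack([np.cross(y,z),y,z]))
E
python3 - <<'E'
from h import *
print(go([.54,-.12,.35],down(np.radians(-8.7))))
E
```

```text
(array([-1.2704,  0.6395,  0.0223]), array([ 0.0002, -0.0005, -0.0013]))
```

```bash
python3 -m pendant '[[0.35,-0.9,0.64,0.02,0,0,0],[0.35,-0.9,0.64,0.02,0,0,0],[0.35,-0.9,0.64,0.02,0,0,0],[0.35,-0.9,0.64,0.02,0,0,0],[0.35,-0.9,0.64,0.02,0,0,0],[0.35,-0.9,0.64,0.02,0,0,0],[0.35,-0.9,0.64,0.02,0,0,0],[0.35,-0.9,0.64,0.02,0,0,0]]'
python3 - <<'E'
from h import *
import pickle
c=cam("wrist","pics/w1.png");pickle.dump(c,open("w1.pkl","wb"))
E
python3 -m pendant '[[0.35,-0.4,0,0,0,0,0],[0.35,-0.4,0,0,0,0,0],[0.35,-0.4,0,0,0,0,0],[0.35,-0.4,0,0,0,0,0]]'
python3 - <<'E'
from h import *
import pickle
d=cam("wrist","pics/w2.png");pickle.dump(d,open("w2.pkl","wb"))
c=pickle.load(open("w1.pkl","rb"))
C=np.vstack([np.rot90(x["pixels"][:,:,::-1],0) for x in(c,d)])
cv2.imwrite("pics/w12.png",cv2.resize(np.hstack([c["pixels"],d["pixels"]])[:,:,::-1],(800,300)))
for n,x in(("w1",c),("w2",d)):print(n,[proj(x,p) for p in([.627,-.087,.096],[.615,-.18,.096])])
E
```

```text
time: 2.35
ee_pos: [0.5581, -0.0074, 0.3505]
eef_rot: [0.757, 0.653, 0.0, -0.0]
ft_force: [-0.3, 0.9, 0.6]
width: 0.0285
grip_force: 0.0
time: 2.9
ee_pos: [0.5407, -0.126, 0.3506]
eef_rot: [0.757, 0.653, 0.0, -0.0]
ft_force: [0.1, 0.2, 0.7]
width: 0.0284
grip_force: 0.0
w1 [array([317.93754643, 217.66322354]), array([315.7583393 , 284.90441067])]
w2 [array([322.86296264, 119.3182295 ]), array([320.21513549, 197.59244785])]
```

View pics/w12.png

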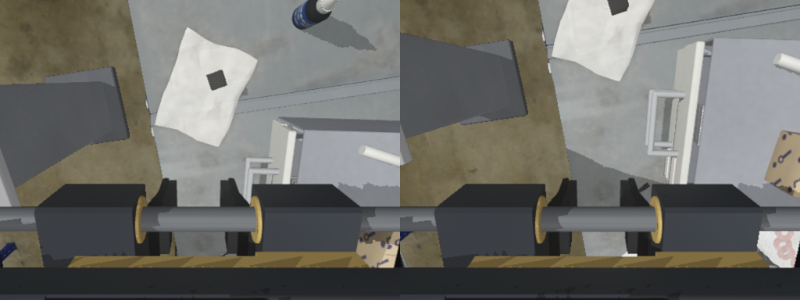

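In wrist view 2 the cabinet front is at x≈685–705 and the handle loops span x≈648–680, y≈90–155 (montage pixels). The bottle and relay are clear of the work. I'll enlarge the bar.

Run:
```python
from h import *
import pickle
c,d=[pickle.load(open(f"w{i}.pkl","rb")) for i in(1,2)]
A=cv2.resize(d["pixels"][100:220,300:400,::-1],None,fx=5,fy=5,interpolation=cv2.INTER_CUBIC)
B=cv2.resize(c["pixels"][150:240,305:360,::-1],None,fx=5,fy=5,interpolation=cv2.INTER_CUBIC)
C=np.zeros((600,790,3),np.uint8);C[:600,:500]=A;C[:450,505:780]=B;cv2.imwrite("pics/c2.png",C)
```

```text
(no output)
```

View pics/c2.png

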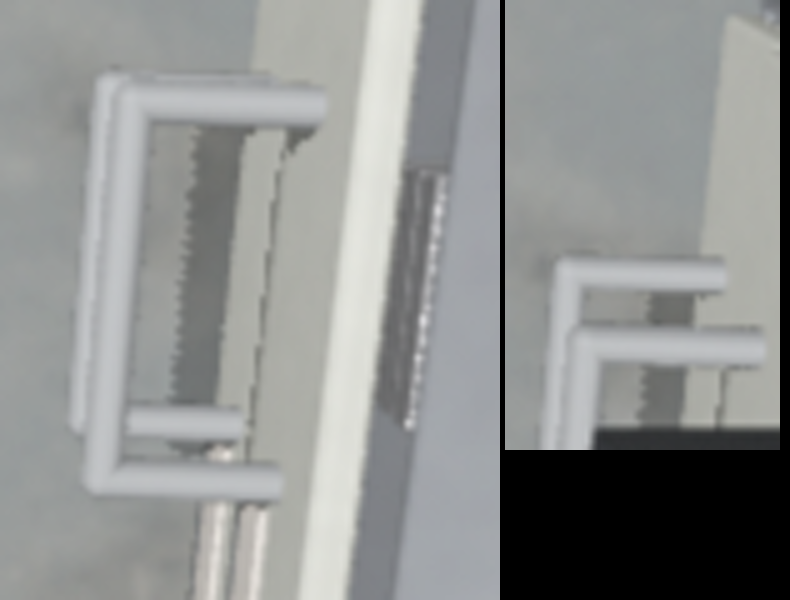

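The enlarged crop shows the upper bar's corner axes at w2 pixels (326.2, 121) and (320.6, 196), and at w1 pixel (321.6, 219.2). The drawer is slightly ajar, with a gap visible behind the front.

Run:
```python
from h import *
import pickle
c,d=[pickle.load(open(f"w{i}.pkl","rb")) for i in(1,2)]
print(tri([ray(c,321.6,219.2),ray(d,326.2,121)]))
z=.096
p,q=onz(d,326.2,121,z),onz(d,320.6,196,z);print(p,q,np.linalg.norm(p-q),np.degrees(np.arctan2(p[1]-q[1],p[0]-q[0]))-90)
# drawer front top edge line
e=[onz(d,300+u/5,100+v/5,.132-.005) for u,v in((415,20),(346,590))];print(e)
e=[onz(d,300+u/5,100+v/5,.132) for u,v in((473,0),(395,600))];print(e,np.degrees(np.arctan2(*(e[0]-e[1])[1::-1]))-90)
m=(p+q)/2;print(m)
for z in(.091,): print(go([m[0],m[1],z],down(np.radians(-8.7))))
```

```text
(array([ 0.6309111 , -0.0894802 ,  0.09635396]), [np.float64(0.00035005269597500436), np.float64(0.0003500526959748446)])
[ 0.63062739 -0.08945729  0.096     ] [ 0.61565979 -0.17804969  0.096     ] 0.08984788401724565 -9.589506555383679
[array([ 0.68514176, -0.07804692,  0.127     ]), array([ 0.66346456, -0.20290217,  0.127     ])]
[array([ 0.6953876, -0.075473 ,  0.132    ]), array([ 0.6728305 , -0.20494548,  0.132     ])] -9.883050184392914
[ 0.62314359 -0.13375349  0.096     ]
(array([0.0117, 0.2755, 0.8649]), array([-0.0001, -0.0004,  0.0026]))
```

```bash
python3 -m pendant '[[0.3,0.012,0.276,0.3,0,0,0.01],[0.3,0.012,0.276,0.5,0,0,0.01],[0.3,0.012,0.276,0.6,0,0,0.01],[0.3,0.012,0.276,0.7,0,0,0.01],[0.3,0.012,0.276,0.8,0,0,0.01],[0.3,0.012,0.276,0.865,0,0,0.01],[0.3,0.012,0.276,0.865,0,0,0.01],[0.3,0.012,0.276,0.865,0,0,0.01]]' 25
python3 -m pendant '[[1,0,0,0,0,0,0],[1,0,0,0,0,0,0],[1,0,0,0,0,0,0],[1,0,0,0,0,0,0]]' 25
```

```text
time: 3.95
ee_pos: [0.6238, -0.136, 0.0925]
eef_rot: [0.764, 0.645, 0.001, 0.001]
ft_force: [-0.2, -0.0, 0.3]
width: 0.0307
grip_force: 0.0
time: 4.45
ee_pos: [0.623, -0.1362, 0.0914]
eef_rot: [0.765, 0.644, 0.0, 0.0]
ft_force: [-1.7, -0.6, 4.2]
width: 0.0091
grip_force: 25.0
```

```bash
python3 -m pendant '[[1,0,-0.05,0,0,0,0],[1,0,-0.1,0,0,0,0],[1,0,-0.15,0,0,0,0],[1,0,-0.18,0,0,0,0],[1,0,-0.2,0,0,0,0],[1,0,-0.22,0,0,0,0],[1,0,-0.24,0,0,0,0],[1,0,-0.26,0,0,0,0]]'
python3 -m pendant '[[1,0,-0.02,0,0,0,0],[1,0,-0.04,0,0,0,0],[1,0,-0.06,0,0,0,0],[1,0,-0.08,0,0,0,0],[1,0,-0.1,0,0,0,0],[1,0,-0.1,0,0,0,0]]'
```

```text
time: 5.45
ee_pos: [0.5466, -0.1224, 0.0914]
eef_rot: [0.765, 0.645, 0.001, 0.0]
ft_force: [2.4, 4.7, 5.0]
width: 0.0093
grip_force: 25.0
time: 6.2
ee_pos: [0.5162, -0.117, 0.0913]
eef_rot: [0.764, 0.645, 0.0, -0.001]
ft_force: [-0.9, 5.7, 8.2]
width: 0.0094
grip_force: 25.0
```

```bash
for i in 1; do python3 -m pendant '[[1,0,-0.007,0,0,0,0],[1,0,-0.014,0,0,0,0],[1,0,-0.02,0,0,0,0]]'; done;  python3 -m pendant '[[1,0,-0.007,0,0,0,0],[1,0,-0.01,0,0,0,0]]'; python3 -m pendant '[[1,0,-0.005,0,0,0,0],[1,0,-0.01,0,0,0,0]]'
```

```text
time: 6.58
ee_pos: [0.5111, -0.116, 0.0913]
eef_rot: [0.764, 0.645, 0.001, -0.0]
ft_force: [3.5, 5.7, 3.7]
width: 0.009
grip_force: 25.0
time: 6.82
ee_pos: [0.5081, -0.1155, 0.0913]
eef_rot: [0.764, 0.645, 0.001, -0.0]
ft_force: [2.3, 6.2, 5.3]
width: 0.009
grip_force: 25.0
time: 7.08
ee_pos: [0.5052, -0.115, 0.0913]
eef_rot: [0.764, 0.645, 0.001, -0.0]
ft_force: [3.7, 5.4, 5.2]
width: 0.0088
grip_force: 25.0
```

```bash
cat > ok.py <<'E'
from h import *
import sys
s=r.read_state();t=np.radians(-9.6);f=s["ft_force"]@[np.cos(t),np.sin(t),0]
print("t",round(s["time"],2),"x",s["ee_pos"][:2].round(4),"pull",round(float(f),2),"w",round(s["width"],4));sys.exit(f>6)
E
python3 ok.py && python3 -m pendant '[[1,0,-0.004,0,0,0,0],[1,0,-0.008,0,0,0,0]]' >/dev/null && python3 ok.py && python3 -m pendant '[[1,0,-0.004,0,0,0,0],[1,0,-0.008,0,0,0,0]]' >/dev/null && python3 ok.py && python3 -m pendant '[[1,0,-0.004,0,0,0,0],[1,0,-0.008,0,0,0,0]]' >/dev/null && python3 ok.py && python3 -m pendant '[[1,0,-0.004,0,0,0,0],[1,0,-0.008,0,0,0,0]]' >/dev/null && python3 ok.py && python3 -m pendant '[[1,0,-0.004,0,0,0,0],[1,0,-0.008,0,0,0,0]]' >/dev/null && python3 ok.py && python3 -m pendant '[[1,0,-0.004,0,0,0,0],[1,0,-0.008,0,0,0,0]]' >/dev/null && python3 ok.py
```

```text
t 7.08 x [ 0.5052 -0.115 ] pull 2.75 w 0.0088False
```

```bash
sed -i 's/sys.exit(f>6)/sys.exit(int(f>6))/' ok.py
python3 ok.py && python3 -m pendant '[[1,0,-0.004,0,0,0,0],[1,0,-0.008,0,0,0,0]]' >/dev/null && python3 ok.py && python3 -m pendant '[[1,0,-0.004,0,0,0,0],[1,0,-0.008,0,0,0,0]]' >/dev/null && python3 ok.py && python3 -m pendant '[[1,0,-0.004,0,0,0,0],[1,0,-0.008,0,0,0,0]]' >/dev/null && python3 ok.py && python3 -m pendant '[[1,0,-0.004,0,0,0,0],[1,0,-0.008,0,0,0,0]]' >/dev/null && python3 ok.py && python3 -m pendant '[[1,0,-0.004,0,0,0,0],[1,0,-0.008,0,0,0,0]]' >/dev/null && python3 ok.py && python3 -m pendant '[[1,0,-0.004,0,0,0,0],[1,0,-0.008,0,0,0,0]]' >/dev/null && python3 ok.py
```

```text
t 7.08 x [ 0.5052 -0.115 ] pull 2.75 w 0.0088
t 7.33 x [ 0.5028 -0.1145] pull 1.24 w 0.0088
t 7.58 x [ 0.5004 -0.1141] pull 2.52 w 0.0092
t 7.83 x [ 0.4981 -0.1137] pull 2.02 w 0.0089
t 8.07 x [ 0.4957 -0.1132] pull 2.4 w 0.009
t 8.32 x [ 0.4934 -0.1128] pull 2.61 w 0.009
t 8.57 x [ 0.491  -0.1124] pull 0.91 w 0.009
```

```bash
python3 -m pendant '[[1,0,-0.004,0,0,0,0],[1,0,-0.008,0,0,0,0]]' >/dev/null && python3 ok.py && python3 -m pendant '[[1,0,-0.004,0,0,0,0],[1,0,-0.008,0,0,0,0]]' >/dev/null && python3 ok.py && python3 -m pendant '[[1,0,-0.004,0,0,0,0],[1,0,-0.008,0,0,0,0]]' >/dev/null && python3 ok.py && python3 -m pendant '[[1,0,-0.004,0,0,0,0],[1,0,-0.008,0,0,0,0]]' >/dev/null && python3 ok.py && python3 -m pendant '[[1,0,-0.004,0,0,0,0],[1,0,-0.008,0,0,0,0]]' >/dev/null && python3 ok.py && python3 -m pendant '[[1,0,-0.004,0,0,0,0],[1,0,-0.008,0,0,0,0]]' >/dev/null && python3 ok.py && python3 -m pendant '[[1,0,-0.004,0,0,0,0],[1,0,-0.008,0,0,0,0]]' >/dev/null && python3 ok.py && python3 -m pendant '[[1,0,-0.004,0,0,0,0],[1,0,-0.008,0,0,0,0]]' >/dev/null && python3 ok.py
```

```text
t 8.82 x [ 0.4886 -0.112 ] pull 2.79 w 0.0091
t 9.07 x [ 0.4883 -0.1119] pull 18.48 w 0.0092
```

```bash
python3 -m pendant '[[1,0,0.002,0,0,0,0],[1,0,0.002,0,0,0,0]]' >/dev/null; python3 ok.py;  python3 -m pendant '[[1,0,0,0,0,0,0],[1,0,0,0,0,0,0]]' >/dev/null; python3 ok.py;python3 -m pendant '[[1,0,0,0,0,0,0],[1,0,0,0,0,0,0]]'; python3 ok.py
```

```text
t 9.32 x [ 0.4884 -0.1119] pull 11.47 w 0.0092
t 9.57 x [ 0.4884 -0.1119] pull 10.83 w 0.009
time: 9.82
ee_pos: [0.4884, -0.1119, 0.0914]
eef_rot: [0.764, 0.645, 0.002, 0.001]
ft_force: [12.7, 5.1, -4.6]
width: 0.0091
grip_force: 25.0
t 9.82 x [ 0.4884 -0.1119] pull 11.73 w 0.0091
```

```bash
python3 -m pendant '[[0.3,0,0.002,0,0,0,0],[0.3,0,0.002,0,0,0,0],[0.3,0,0.002,0,0,0,0]]'
python3 -m pendant '[[0.3,0,0,-0.1,0,0,0],[0.3,0,0,-0.3,0,0,0],[0,0,0,-0.5,0,0,0],[-0.5,-0.1,0.1,-0.7,0,0,0],[-0.5,-0.2,0.2,-0.85,0,0,0],[-0.5,-0.2,0.2,-0.85,0,0,0],[-0.5,-0.2,0.2,-0.85,0,0,0]]'
python3 - <<'E'
from h import *
import pickle
d=cam("wrist");t=cam("top");pickle.dump((d,t),open("p.pkl","wb"))
C=np.zeros((600,800,3),np.uint8)
C[:384,:512]=d["pixels"][:,:,::-1]
C[390:600,:]=cv2.resize(t["pixels"][150:234,210:370,::-1],(400,210)).repeat(1,0)[:, :].__class__ and cv2.resize(t["pixels"][160:222,230:466,::-1],(800,210))
cv2.imwrite("pics/d1.png",C)
E
```

```text
time: 10.2
ee_pos: [0.4862, -0.1132, 0.0907]
eef_rot: [0.765, 0.644, -0.001, -0.0]
ft_force: [-0.7, 0.3, 0.6]
width: 0.0278
grip_force: 0.0
time: 11.08
ee_pos: [0.5356, -0.1825, 0.3453]
eef_rot: [0.765, 0.644, -0.001, -0.0]
ft_force: [0.4, 0.2, -0.4]
width: 0.0641
grip_force: 0.0
```

View pics/d1.png

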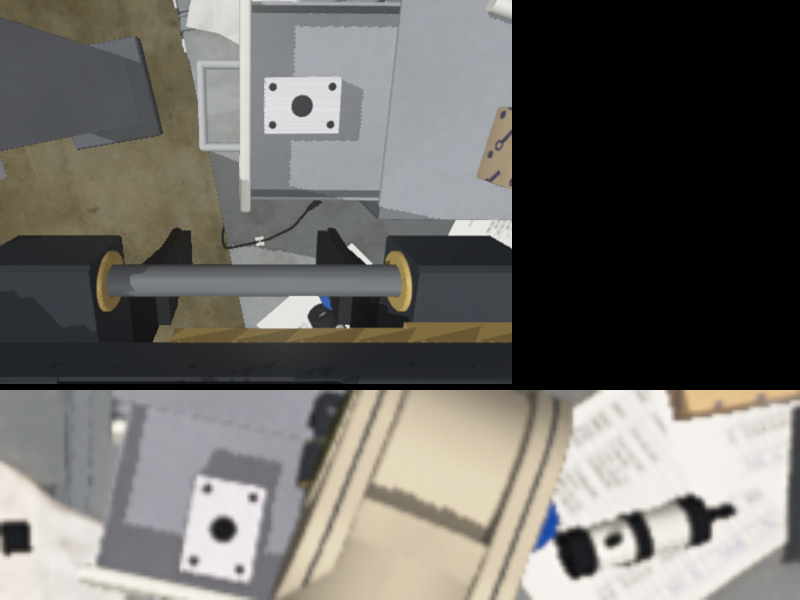

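The wrist view shows the opened drawer with the white plate on its stack at about (264, 77)–(341, 134) and its big hole at (302, 105). In the top view the same hole is near full-image (296, 201).

```bash
cat > pl.py <<'E'
from h import *
def rect(c,uv):
    """bright plate blob holding pixel uv: minAreaRect of its closed mask"""
    g=c["pixels"].min(2);m=((g>185)*255).astype(np.uint8)
    m=cv2.morphologyEx(m,cv2.MORPH_OPEN,np.ones((2,2)))
    cs,_=cv2.findContours(m,cv2.RETR_EXTERNAL,cv2.CHAIN_APPROX_NONE)
    k=max((x for x in cs if cv2.contourArea(x)>100),key=lambda x:cv2.pointPolygonTest(x,uv,True))
    b=cv2.minAreaRect(k);return b,cv2.boxPoints(b),cv2.contourArea(k)
E
python3 - <<'E'
from pl import *
import pickle
d,t=pickle.load(open("p.pkl","rb"))
bd,xd,ad=rect(d,(302.,90.));bt,xt,at=rect(t,(292.,197.))
print(bd,ad,bt,at)
print("tri",tri([ray(d,*bd[0]),ray(t,*bt[0])]))
for z in(.105,.108,.111):
    P=[onz(d,*q,z) for q in xd];print(z,np.mean(P,0).round(4),[round(float(np.linalg.norm(P[i]-P[i-1])),4) for i in range(4)],[np.degrees(np.arctan2(*(P[i]-P[i-1])[1::-1])).round(1) for i in range(4)])
    print("   top",onz(t,*bt[0],z))
# dark hole centre in both
for c,(u,v) in((d,(302,105)),(t,(296,201))):
    g=c["pixels"].max(2)[v-16:v+17,u-16:u+17].astype(int);m=(g<110).astype(np.uint8);n,l,s,ce=cv2.connectedComponentsWithStats(m);print([(s[i,4],ce[i]+[u-16,v-16]) for i in range(1,n) if s[i,4]>8])
print(r.read_state()["joint_positions"].round(2))
E
```

```text
((302.9999694824219, 105.49998474121094), (75.99998474121094, 56.99999237060547), 0.0) 4126.5 ((296.105712890625, 201.4010009765625), (20.854238510131836, 28.211151123046875), 10.007980346679688) 495.0
tri (array([ 0.60455036, -0.12941009,  0.06004184]), [np.float64(0.0020083034226034756), np.float64(0.002008303422603551)])
0.105 [ 0.6    -0.1269  0.105 ] [0.0853, 0.0606, 0.0817, 0.0608] [np.float64(170.2), np.float64(80.7), np.float64(-9.8), np.float64(-95.9)]
   top [ 0.59562646 -0.12735015  0.105     ]
0.108 [ 0.5996 -0.1267  0.108 ] [0.0847, 0.0602, 0.0811, 0.0603] [np.float64(170.2), np.float64(80.7), np.float64(-9.8), np.float64(-95.9)]
   top [ 0.59513105 -0.12712304  0.108     ]
0.111 [ 0.5992 -0.1266  0.111 ] [0.084, 0.0597, 0.0804, 0.0598] [np.float64(170.2), np.float64(80.7), np.float64(-9.8), np.float64(-95.9)]
   top [ 0.59463563 -0.12689592  0.111     ]
[(np.int32(337), array([301.56676558, 105.67952522]))]
[(np.int32(38), array([295.34210526, 200.76315789])), (np.int32(11), array([311.45454545, 214.54545455]))]
[-0.41  0.19  0.77  1.47 -0.13  1.53  0.19]
```

```bash
python3 -m pendant '[[-1,0,0.17,0.48,0,0,0],[-1,0,0.17,0.48,0,0,0],[-1,0,0.17,0.48,0,0,0],[-1,0,0.17,0.48,0,0,0],[-1,0,0.17,0.48,0,0,0]]'
python3 - <<'E'
from pl import *
import pickle
d,t=pickle.load(open("p.pkl","rb"))
e=cam("wrist");cv2.imwrite("pics/e.png",e["pixels"][:,:,::-1]);pickle.dump(e,open("e.pkl","wb"))
u,v=proj(e,[.5996,-.1267,.108]);print(u,v)
be,xe,ae=rect(e,(float(u),float(v-20)));bd,xd,_=rect(d,(302.,90.));print(be,ae)
for z in(.104,.106,.108,.110,.112):
    P=[onz(e,*q,z) for q in xe];print(z,np.mean(P,0).round(4),[round(float(np.linalg.norm(P[i]-P[i-1])),4) for i in range(4)],[np.degrees(np.arctan2(*(P[i]-P[i-1])[1::-1])).round(1) for i in range(4)])
print(tri([ray(d,*bd[0]),ray(e,*be[0])]))
hs=[]
for c,(u,v) in((d,(302,105)),(e,(int(u),int(v)))):
    g=c["pixels"].max(2)[v-30:v+31,u-30:u+31].astype(int);m=(g<110).astype(np.uint8);n,l,s,ce=cv2.connectedComponentsWithStats(m)
    i=1+np.argmax(s[1:,4]);print(s[i,4],ce[i]+[u-30,v-30]);hs.append(ray(c,*(ce[i]+[u-30,v-30])))
print(tri(hs))
E
```

```text
time: 11.8
ee_pos: [0.586, -0.1906, 0.2032]
eef_rot: [0.765, 0.644, 0.0, 0.0]
ft_force: [-0.7, -0.2, 0.2]
width: 0.0866
grip_force: 0.0
257.33176886357927 111.30058084829903
((256.0, 109.99998474121094), (121.99998474121094, 87.99998474121094), -0.0) 10315.5
0.104 [ 0.5987 -0.1268  0.104 ] [0.0886, 0.0601, 0.0829, 0.0601] [np.float64(170.2), np.float64(77.6), np.float64(-9.8), np.float64(-96.9)]
0.106 [ 0.5987 -0.1267  0.106 ] [0.0879, 0.0596, 0.0822, 0.0596] [np.float64(170.2), np.float64(77.6), np.float64(-9.8), np.float64(-96.9)]
0.108 [ 0.5987 -0.1267  0.108 ] [0.0872, 0.0591, 0.0815, 0.0592] [np.float64(170.2), np.float64(77.6), np.float64(-9.8), np.float64(-96.9)]
0.11 [ 0.5987 -0.1266  0.11  ] [0.0865, 0.0586, 0.0808, 0.0587] [np.float64(170.2), np.float64(77.6), np.float64(-9.8), np.float64(-96.9)]
0.112 [ 0.5987 -0.1265  0.112 ] [0.0857, 0.0582, 0.0802, 0.0582] [np.float64(170.2), np.float64(77.6), np.float64(-9.8), np.float64(-96.9)]
(array([ 0.59880923, -0.12566067,  0.11441662]), [np.float64(0.00017018350221947377), np.float64(0.00017018350221945295)])
337 [301.56676558 105.67952522]
895 [255.08938547 110.49050279]
(array([ 0.59815941, -0.12597661,  0.10747114]), [np.float64(5.9566810876339705e-05), np.float64(5.9566810876328315e-05)])
```

View pics/e.png

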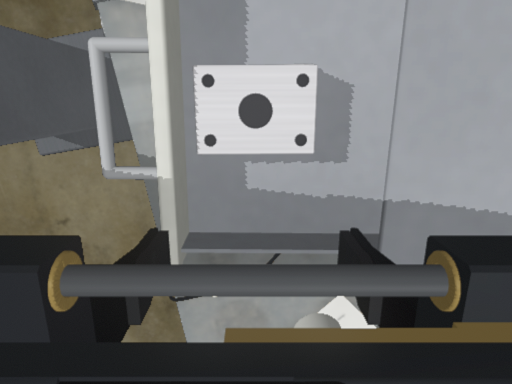

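The close wrist view shows the top plate at (197, 66)–(316, 153) with its big hole at (255, 110.5). Triangulating that hole from two wrist places gives a height of 0.1075 m, which agrees with the expected 0.108. The drawer is clearly open.

```bash
python3 -m pendant '[[-1,0.217,0.005,0,0,0,-0.75],[-1,0.217,0.005,0,0,0,-0.75],[-1,0.217,0.005,0,0,0,-0.75],[-1,0.217,0.005,0,0,0,-0.75],[-1,0.217,0.005,0,0,0,-0.75],[-1,0.217,0.005,0,0,0,-0.75],[-1,0.217,0.005,0,0,0,-0.75],[-1,0.217,0.005,0,0,0,-0.75]]'
python3 -m pendant '[[-1,0,0,0.1,0,0,-0.04],[-1,0,0,0.1,0,0,-0.04]]'
python3 - <<'E'
from h import *
print(go([.5985,-.1265,.114],down(np.radians(80.2))),r.read_state()["joint_positions"].round(2))
E
```

```text
time: 12.85
ee_pos: [0.599, -0.127, 0.204]
eef_rot: [0.117, 0.993, 0.0, 0.001]
ft_force: [0.3, 0.0, -0.8]
width: 0.0871
grip_force: 0.0
time: 13.1
ee_pos: [0.5978, -0.1266, 0.1718]
eef_rot: [0.079, 0.997, 0.0, -0.001]
ft_force: [-1.3, 0.4, 0.5]
width: 0.0869
grip_force: 0.0
(array([-0.0026,  0.0008,  0.1927]), array([ 0.0001, -0.0007,  0.0062])) [-0.22  0.36  0.44  1.61 -0.16  1.21  1.67]
```

```bash
python3 -m pendant '[[-1,-0.003,0.001,0.1,0,0,0.006],[-1,-0.003,0.001,0.15,0,0,0.006],[-1,-0.003,0.001,0.18,0,0,0.006],[-1,-0.003,0.001,0.193,0,0,0.006],[-1,-0.003,0.001,0.193,0,0,0.006]]' 25
python3 -m pendant '[[-1,0,0,0,0,0,0]]'
python3 - <<'E'
from h import *
print(go([.5985,-.1265,.114],down(np.radians(80.2))))
E
```

```text
time: 13.72
ee_pos: [0.5999, -0.1268, 0.1146]
eef_rot: [0.085, 0.996, 0.0, 0.0]
ft_force: [0.1, -0.2, 0.4]
width: 0.087
grip_force: 0.0
time: 13.85
ee_pos: [0.6, -0.1268, 0.1148]
eef_rot: [0.085, 0.996, 0.0, 0.0]
ft_force: [1.3, 0.4, -0.5]
width: 0.0871
grip_force: 0.0
(array([0.0051, 0.0001, 0.0026]), array([0.0001, 0.0004, 0.0005]))
```

```bash
python3 -m pendant '[[-1,0.003,0,0.0025,0,0,0],[1,0.003,0,0.0025,0,0,0],[1,0.003,0,0.0025,0,0,0],[1,0.003,0,0.0025,0,0,0],[1,0.003,0,0.0025,0,0,0],[1,0.003,0,0.0025,0,0,0]]' 25
python3 -m pendant '[[1,0,0,-0.02,0,0,0],[1,0,0,-0.06,0,0,0],[1,0,0,-0.12,0,0,0],[1,0,0,-0.2,0,0,0],[1,0,0,-0.2,0,0,0]]'
python3 - <<'E'
from pl import *
import pickle
e=cam("side");w=cam("wrist");C=np.hstack([e["pixels"][120:220,180:300],]);C=cv2.resize(C,(600,500))[:,:,::-1]
D=np.zeros((600,800,3),np.uint8);D[:500,:600]=C;D[450:,600:]=cv2.resize(w["pixels"][:,:,::-1],(200,150));cv2.imwrite("pics/g.png",D)
E
```

```text
time: 14.6
ee_pos: [0.5988, -0.1265, 0.1134]
eef_rot: [0.085, 0.996, 0.0, 0.0]
ft_force: [-0.5, 0.8, 0.4]
width: 0.0597
grip_force: 25.0
time: 15.22
ee_pos: [0.6001, -0.1269, 0.1764]
eef_rot: [0.085, 0.996, 0.0, 0.002]
ft_force: [0.4, -0.1, -1.6]
width: 0.0595
grip_force: 25.0
```

View pics/g.png

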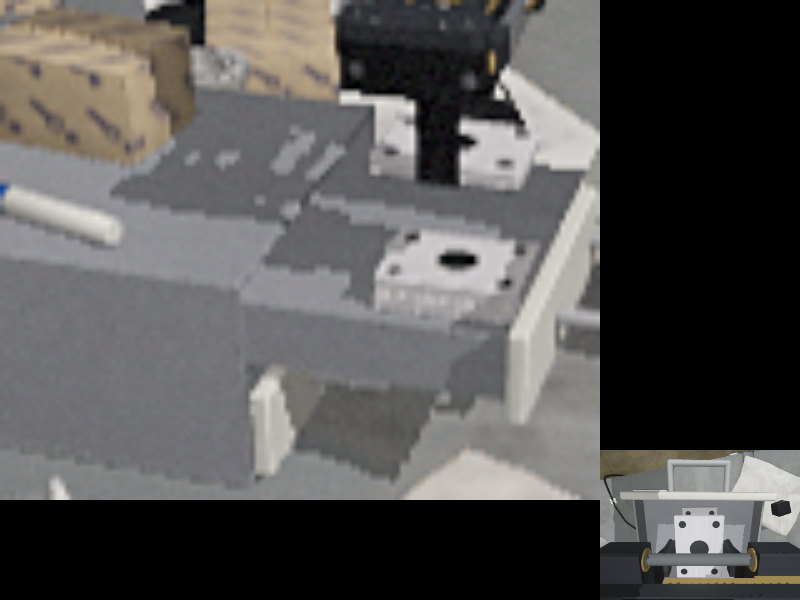

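The side crop shows exactly one plate between the fingers. The remaining two-plate stack is still in the open drawer, with its hole at (458, 260) in the crop. Next I'll measure the tray in both fixed views.

Run:
```python
from h import *
c=cam("top");d=cam("side")
T=[(133.6,171.3),(176.8,165.0),(183.3,212.6),(139,220.3)]
S=np.array([(310,541),(312,440),(428,436),(440,531)])*.64
ps=[tri([ray(c,*a),ray(d,*b)]) for a,b in zip(T,S)]
for p,e in ps: print(p.round(4),round(e[0],4))
m=np.mean([onz(c,*a,.022) for a in T],0);n=np.mean([onz(d,*b,.022) for b in S],0);print(m,n)
Q=[onz(c,*a,.022) for a in T];print([np.degrees(np.arctan2(*(Q[i]-Q[i-1])[1::-1])).round(1) for i in range(4)],[np.linalg.norm(Q[i]-Q[i-1]).round(3) for i in range(4)])
for y in (97,-83): print(go([*m[:2],.25],down(np.radians(y))))
```

```text
[0.6922 0.3819 0.0021] 0.0024
[0.7178 0.2431 0.0221] 0.0033
[0.5644 0.2136 0.0174] 0.0007
[0.5387 0.3521 0.0024] 0.0005
[0.62653871 0.29455298 0.022     ] [0.62664314 0.3057408  0.022     ]
[np.float64(11.0), np.float64(-79.7), np.float64(-168.7), np.float64(101.6)] [np.float64(0.156), np.float64(0.136), np.float64(0.153), np.float64(0.137)]
(array([ 0.1448,  1.399 , -0.2576]), array([ 1.000e-04, -5.000e-04, -1.394e-01]))
(array([ 0.1448,  1.399 , -0.2576]), array([-8.0000e-04, -1.0000e-04,  1.3606e+00]))
```

```bash
python3 -m pendant '[[1,0,0,-0.15,0,0,0],[1,0,0.08,-0.26,0,0,0],[1,0.02,0.2,-0.26,0,0,-0.04],[1,0.04,0.35,-0.26,0,0,-0.08],[1,0.06,0.5,-0.26,0,0,-0.12],[1,0.08,0.65,-0.26,0,0,-0.169],[1,0.1,0.8,-0.26,0,0,-0.169],[1,0.1,0.95,-0.26,0,0,-0.169]]'
python3 - <<'E'
from h import *
print(go([.626,.297,.25],down(np.radians(100.5))))
E
```

```text
time: 16.42
ee_pos: [0.6169, 0.1609, 0.2507]
eef_rot: [-0.092, 0.996, -0.0, -0.001]
ft_force: [0.1, 0.5, -1.3]
width: 0.06
grip_force: 25.0
(array([-0.113 ,  0.4404,  0.0021]), array([ 0.    , -0.0006,  0.0005]))
```

```bash
python3 -m pendant '[[1,-0.05,0.15,0,0,0,0],[1,-0.113,0.3,0,0,0,0],[1,-0.113,0.44,0,0,0,0],[1,-0.113,0.44,0.15,0,0,0],[1,-0.113,0.44,0.35,0,0,0],[1,-0.113,0.44,0.52,0,0,0],[1,-0.113,0.44,0.66,0,0,0],[1,-0.113,0.44,0.66,0,0,0]]'
python3 - <<'E'
from h import *
print(go([.626,.297,.0195],down(np.radians(100.5))))
d=cam("side");t=cam("top")
D=np.zeros((600,800,3),np.uint8)
D[:450,:]=cv2.resize(d["pixels"][250:385,150:390,::-1],(800,450));D[450:,:250]=cv2.resize(t["pixels"][155:230,110:235,::-1],(250,150));cv2.imwrite("pics/t.png",D)
E
```

```text
time: 17.42
ee_pos: [0.6237, 0.2941, 0.049]
eef_rot: [-0.092, 0.996, -0.002, -0.004]
ft_force: [-0.3, 0.7, -1.0]
width: 0.06
grip_force: 25.0
(array([-0.01  ,  0.0085,  0.0981]), array([-0.0012, -0.0037,  0.0004]))
```

View pics/t.png

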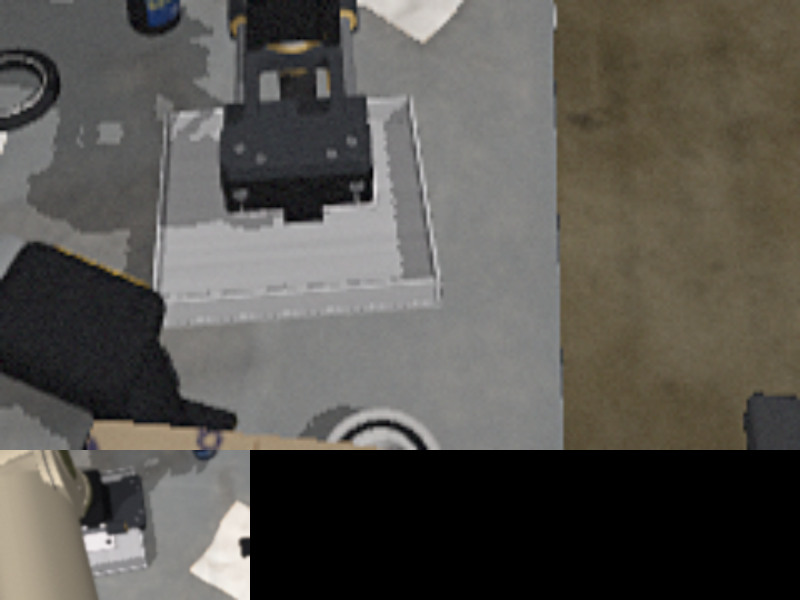

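The gripper with the plate is over the tray, at about (225–375, 60–220) in the side crop, well inside the rims. I'll lower it.

```bash
python3 -m pendant '[[1,-0.005,0.005,0.04,0,0,0],[1,-0.005,0.005,0.07,0,0,0],[1,-0.005,0.005,0.085,0,0,0],[1,-0.005,0.005,0.095,0,0,0],[1,-0.005,0.005,0.095,0,0,0]]'
python3 -m pendant '[[1,0,0,0.003,0,0,0],[1,0,0,0.003,0,0,0]]'
```

```text
time: 18.15
ee_pos: [0.6277, 0.2971, 0.0248]
eef_rot: [-0.092, 0.996, -0.0, -0.0]
ft_force: [0.3, -0.9, -1.3]
width: 0.0596
grip_force: 25.0
time: 18.4
ee_pos: [0.6278, 0.2972, 0.0242]
eef_rot: [-0.092, 0.996, 0.0, 0.0]
ft_force: [-0.1, -0.1, -1.1]
width: 0.0599
grip_force: 25.0
```

```bash
python3 -m pendant '[[1,0,0,0.008,0,0,0],[1,0,0,0.015,0,0,0],[1,0,0,0.015,0,0,0]]'
python3 -m pendant '[[1,0,0,0.003,0,0,0],[1,0,0,0.003,0,0,0]]'
```

```text
time: 18.77
ee_pos: [0.6275, 0.2971, 0.0192]
eef_rot: [-0.092, 0.996, -0.0, -0.0]
ft_force: [0.2, 0.3, -1.7]
width: 0.0597
grip_force: 25.0
time: 19.02
ee_pos: [0.6277, 0.2972, 0.0186]
eef_rot: [-0.092, 0.996, 0.0, -0.0]
ft_force: [0.4, -0.1, -1.0]
width: 0.0594
grip_force: 25.0
```

```bash
python3 -m pendant '[[1,0,0,0.002,0,0,0],[1,0,0,0.002,0,0,0]]'|grep -E 'ee_pos|ft'
python3 -m pendant '[[1,0,0,0.002,0,0,0],[1,0,0,0.002,0,0,0]]'|grep -E 'ee_pos|ft'
```

```text
ee_pos: [0.6278, 0.2972, 0.0184]
ft_force: [-3.2, -2.4, 3.9]
ee_pos: [0.6278, 0.2972, 0.0184]
ft_force: [-4.3, -1.7, 8.7]
```

Contact is at TCP z = 0.0184, as expected. I'll release a little way, rise and look.

```bash
python3 -m pendant '[[-0.75,0,0,-0.003,0,0,0],[-0.75,0,0,-0.003,0,0,0],[-0.75,0,0,-0.003,0,0,0]]'
python3 -m pendant '[[-0.75,0,0,-0.05,0,0,0],[-0.75,0,0,-0.15,0,0,0],[-0.75,0,0,-0.3,0,0,0],[-0.75,0,0,-0.5,0,0,0],[-0.75,0,-0.05,-0.7,0,0,0],[-0.75,0,0.3,-0.8,0,0,0],[-0.75,0,0.5,-0.8,0,0,0],[-0.75,0,0.6,-0.8,0,0,0]]'
python3 -m pendant '[[-0.75,0.1,0.2,0,0,0,0],[-0.75,0.2,0.4,0,0,0,0],[-0.75,0.2,0.4,0,0,0,0],[-0.75,0.2,0.4,0,0,0,0]]'
python3 - <<'E'
from h import *
d=cam("side");t=cam("top")
D=np.zeros((600,800,3),np.uint8)
D[:300,:400]=cv2.resize(d["pixels"][:,:,::-1],(400,300));D[:300,400:]=cv2.resize(d["pixels"][120:345,180:300,::-1][:90],(400,300))
D[300:,:]=cv2.resize(t["pixels"][140:260,110:430,::-1],(800,300));cv2.imwrite("pics/f.png",D)
for n,u,v,z in [("relay",366,318,.039),("bottle",328,236,.118),("tub",598,309,.053)]: pass
E
```

```text
time: 19.9
ee_pos: [0.6277, 0.2972, 0.0181]
eef_rot: [-0.092, 0.996, 0.0, -0.0]
ft_force: [-0.4, 0.2, 0.1]
width: 0.075
grip_force: 0.0
time: 20.9
ee_pos: [0.5964, 0.4654, 0.2599]
eef_rot: [-0.092, 0.996, 0.001, 0.001]
ft_force: [0.1, -0.1, 0.3]
width: 0.0761
grip_force: 0.0
time: 21.4
ee_pos: [0.5154, 0.5711, 0.2583]
eef_rot: [-0.093, 0.996, 0.0, 0.0]
ft_force: [1.0, -0.6, 0.0]
width: 0.0761
grip_force: 0.0
```

View pics/f.png

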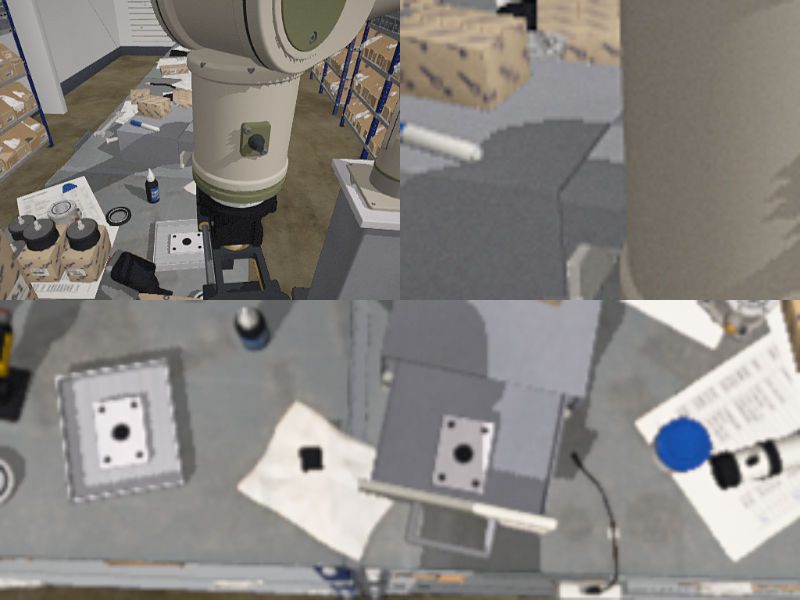

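The plate lies flat in the tray at about (121, 432), with the other plates in the open drawer at (463, 453). The bottle, relay and tub are where they started. I'll check the bar position and, if it's right, hand in.

Run:
```python
from h import *
t=cam("top");m=(onz(t,275.2,236,.096)+onz(t,305.2,240.4,.096))/2;print("bar",m,"expected .488 -.112")
if abs(m[0]-.488)<.006: print(r.close_job())
```

```text
bar [ 0.489392   -0.11241337  0.096     ] expected .488 -.112
the job is handed in; nothing more can be done
None
```

The job is handed in: the drawer is fully out after about 0.7 s held against its stop at 11–12 N (18 N peak on first contact), the top plate lies flat in the tray, and the other two plates and the bystanders look unmoved in the last picture.

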